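# Hang a slide-rack carrier on the stainer's loading rail and seat it in the shuttle pocket

### The arm

A 6-joint arm with a two-finger parallel gripper is mounted at the origin on a cart in front of the work surface, level with it; the furniture and walls round the work are solid. World frame = base frame: x ahead of the robot, y to its left, z up, the work surface at z = 0. Lengths are in mm, angles in rad, forces in N, time in s.
With the tool pointing down it reaches from about 400 to 825 mm from the base axis. Payload 7 kg.
Tool frame: the origin (TCP) lies at the very end of the fingers, on their centre line; the grasp point (between the pads) lies 19 mm behind it; z points along the fingers, y is the line along which they close (so a half turn about z gives the same grasp; the last joint's range is limited). The gripper opens to 85 mm and grips with 20 to 120 N. Pads are 22 mm wide; open, the fingers measure 114 mm over their backs; the gripper's body (76 mm by 85 mm) begins 54 mm behind the grasp point. The pads swing forward as they close: fully open they stand 13 mm farther back than shut.
Start: joints at [1.469, 0.359, 0.012, 0, -1.224, -0.288], TCP at [256.509, 624.338, 231.302] pointing down, gripper open.
Joint ranges: [-3.07, 3.07], [-1.43, 2.12], [-1.02, 1.25], [-3.03, 1.67], [-3.05, -0], [-3.03, 3.03]. Speed limits (rad/s): [2.39, 2.39, 3.01, 3.14, 3.14, 3.14].

### API

Orientations are given as a rotation vector (axis times angle).
In Python, from rig import arm, read_camera, camera_info gives the robot as it stands.
- The arm moves only by the shell command python3 -m pendant 'ROWS' [OPENING]. ROWS is JSON, a list of rows, each a list of 2 entries, a list of its own where there are three numbers: the shift along the tool's x, y, z scaled (see below), then the turn, a rotation vector about the tool's x, y, z scaled (see below). In form: [[[dx, dy, dz], [ax, ay, az]], ...]. A call has 1 to 8 rows; each row is the pose to reach, as a shift and turn from the pose commanded when the call began, along the tool's axes at that moment, turning the shorter way round; what a row does not reach only later rows make up. The controller multiplies each number of a shift by 0.25 m and each number of a turn by pi rad. A row lasts 1/8 s, in which the tool goes at most 62.5 mm and 10.7 degrees, less where a joint would pass 70% of its speed; a pose out of reach is approached as far as the arm can. A call with a number of a shift or a turn outside -1 to 1 is refused whole. A call with a gripper value outside its range is refused whole. OPENING is the gripper's target within -1 to 1 (fully open at 1, half-way at 0, shut at -1), set as the call begins (- or left out, the last holds). The fingers move at their own pace and stop on an object; the grip force is fixed at half the most. Time passes only in rows, so rows that repeat a pose let the fingers close. It gives the time, the measured TCP pose, the force, the opening and the grip force at its end, in the units of the state.
- arm.read_state(): the state, without advancing time (a new reading comes with each control period).
- read_camera(name): name is "scene" or "side" or "wrist"; returns the picture (384x512x3 uint8, blue, green, red); there is no depth.
- camera_info(name): a dict with "fx", "fy", "cx", "cy" (pixels), "T" (4x4, takes a point from camera to world coordinates). Camera axes: x right, y down, z forward; pixel columns grow to the right and rows downward; lengths in mm; the calibration is good to about 2 mm. A picture is of the moment at which its call begins: read the wrist's pose just before it. camera_info takes no time and is no camera call; for the wrist camera it gives the pose at the moment of the call.
- arm.hand_in(): hands the job in; it is judged then, once.
The state is a dict: "clock": time; "q": joint angles; "joint_velocities": joint speeds; "tau": joint torques, N m; "position": TCP position; "orientation": TCP orientation; "ft_force": force on the tool from outside, world axes, zero at the start; "moment": the same for the moment, N m; "finger_gap": finger opening in mm; "finger_force": force on a finger pad.
Only numpy, scipy, OpenCV 4.12 (cv2) and the standard library are available. Lean on these libraries where they do the work, as an engineer would, in place of code of your own. Each camera call takes 0.05 s, during which the arm holds its last target. There are 200 camera calls.

### The job

Hang the slide-rack carrier on the loading rail of the slide stainer: lift its tongue over the rail's front lip and lower it gently into the channel behind, then slide the carrier along the channel, kept upright, until the tongue sinks into the pocket of the shuttle bar, wherever that bar has stopped. Leave the carrier hanging plumb and fully home in the pocket; never force it against the rail or let it fall onto it, and leave the other things on the cart where they stand.

Things in the scene. Friction and masses are not known exactly. Their poses are not given: they have to be found in the camera images.
- station: Loading station, fixed: base plate 100 x 256 mm with drip tray (up to 24 mm high), two grey end posts (|y| 100 to 124 mm, |x| up to 23 mm, 180 mm high; a small drive behind the left one) and between them a 200 mm aluminium rail along y: a channel open at the top, underside 140 mm high. Origin: centre of the base's underside, on the cart; x across the rail, away from the robot; z up.
- lip_top (a point): Middle of the top edge of the rail's front lip, 176 mm above the cart; station axes. The lip is 5 mm thick, on the robot's side of the channel; its middle plane lies 10.5 mm in front (-x) of the channel's middle. The channel behind it is 16 mm wide (x), to a back wall 6 mm thick whose top is 3 mm higher than the lip.
- channel_mid (a point): Middle of the channel at the level of its running surface, the flat top of a stiff steel shuttle bar, 160 mm above the cart, 16 mm below the lip's top; station axes. The bar has one round-edged pocket, 28 mm long (y), 10 mm deep. Its place is not measured: its middle is anywhere up to 40 mm to either side in y. The bar stays put under less than 70 N.
- carrier_grip (a point): Centre of the black grip block, 12 (x) x 28 (y) x 40 mm high, on top of the loose slide-rack carrier (0.2 to 0.4 kg), 173 mm above its underside. Below the block is an 8 mm thick upper arm of a steel C-hanger, open to +x; its spine is at x = -37 to -31 mm. Axes: x across, z up; hung on the rail they lie along the station's, spine in front of the lip. It balances below this point.
- tongue_tip (a point): Middle of the lower end of the carrier's tongue, 60 mm below the grip's centre, 113 mm above the carrier's underside. The tongue, 7 (x) x 24 (y) x 32 mm long, points down inside the C; its lower corners are rounded by 4 mm. The C's lower arm has its top 65 mm below this point. On the running surface the point is 160 mm above the cart, fully home in the pocket 150 mm.
- rack_mid (a point): Centre of the rack of glass slides at the foot of the carrier, 81 (x) x 70 (y) x 48 mm high, 24 mm above the carrier's underside and 5 mm behind (+x) the tongue. With the carrier on the rail the rack hangs below the rail, between the posts, over the drip tray.
- jar_mid (a point): Bystander: white specimen jar with a screw lid, 66 mm across, 84 mm high, at the right edge of the cart; the point is half-way up.
- vial_1_mid (a point): Bystander: small specimen jar, 46 mm across, 73 mm high, at the right edge of the cart; the point is half-way up.
- vial_2_mid (a point): Bystander: small specimen jar, 46 mm across, 73 mm high, at the front left of the cart; the point is half-way up.
- marker_mid (a point): Bystander: marker pen lying along the right edge of the cart, beside the station, 136 mm long, 10 mm thick; the point is its middle.
- cassette_1_mid (a point): Bystander: flat white tissue cassette, 28 x 40 x 7 mm, at the front left of the cart; the point is its centre.
- cassette_2_mid (a point): Bystander: a second such tissue cassette, beside the first; the point is its centre.

How it is judged (in metres and radians):
On the way:
1. the tongue is down in the channel, behind the lip (z of tongue_tip in the frame of station between 0.145 and 0.17 m and x of tongue_tip in the frame of station between -0.01 and 0.01 m and y of tongue_tip in the frame of station between -0.095 and 0.095 m), for 0.2 s.
At the end, for the whole second after the job is handed in: The carrier hangs on the rail at rest, let go, within 0.12 rad of plumb, the tongue behind the lip and its tip on the floor of the shuttle bar's pocket (no more than 3 mm above it) (z of tongue_tip in the frame of station between 0.146 and 0.153 m and x of tongue_tip in the frame of station between -0.01 and 0.01 m and y of tongue_tip in the frame of station between -0.06 and 0.06 m and angle between tongue_tip's own z axis and vertical below 0.12 rad and angular speed of carrier below 0.3 rad/s); the robot touches nothing.
It fails at once if the station is pressed or struck with more than 40 N (contact force between station and anything else above 40 N).
It fails at once if the carrier is tipped by more than 0.3 rad (angle between tongue_tip's own z axis and vertical above 0.3 rad).
It fails at once if a bystander is moved by more than 30 mm (distance of any of jar_mid, vial_1_mid, vial_2_mid, marker_mid, cassette_1_mid, cassette_2_mid from where it was at the start of the episode above 0.03 m).
It also fails if it takes over 61 s, if anything falls off the work surface, if the arm or the gripper's body presses on something with over 40 N, if the wrist force passes 120 N, or if a joint passes its speed limit or range.

## Working session

There is one attempt and no reset: what is moved stays moved. The work goes in short steps, Python scripts to look and compute and a shell command to move; the robot and the scene stay as the last step left them, time stands still between calls to the robot, and variables do not carry over. Pictures are saved under pics/ and viewed, at most 10 in all, crops included, and the job is handed in when it is done.

```bash
mkdir -p pics; ls; python3 - <<'E'
from rig import arm, read_camera, camera_info
import cv2,numpy as np
np.set_printoptions(precision=4,suppress=True)
s=arm.read_state();print(s)
for n in("scene","side","wrist"):
    c=camera_info(n);print(n,c["fx"],c["fy"],c["cx"],c["cy"]);print(np.array(c["T"]))
    cv2.imwrite(f"pics/{n}0.png",read_camera(n))
E
```

```text
pics
{'clock': 0.0, 'q': array([ 1.4691,  0.3594,  0.011 , -0.0003, -1.2241, -0.2881]), 'joint_velocities': array([ 0.0001,  0.0011,  0.0019, -0.0002,  0.0011,  0.0008]), 'tau': array([ -0.0017, -58.331 ,  29.343 ,   6.9368,  -0.0058,   0.    ]), 'position': array([256.3222, 623.905 , 230.3668]), 'orientation': array([ 3.0804, -0.6082, -0.0003]), 'ft_force': array([ 0.2459, -0.1989,  0.312 ]), 'moment': array([-0.0506,  0.009 , -0.0084]), 'finger_force': 0.0, 'finger_gap': 85.19196310229124}
scene 410.4208765637981 410.4208765637981 250.29121281498942 186.89700088264792
[[   0.6007   -0.32      0.7327 -354.8244]
 [  -0.7991   -0.2676    0.5383 -639.7162]
 [   0.0238   -0.9088   -0.4165  609.8416]
 [   0.        0.        0.        1.    ]]
side 365.8328629333218 365.8328629333218 250.8338255264598 193.69472138840425
[[   0.9997   -0.015     0.0184  491.929 ]
 [  -0.0237   -0.6027    0.7976 -710.3926]
 [  -0.0009   -0.7978   -0.6029  620.9324]
 [   0.        0.        0.        1.    ]]
wrist 328.71375097304093 328.71375097304093 256.4687749593231 189.24977255884187
[[ -0.3793  -0.8797  -0.2869 330.4708]
 [ -0.9253   0.3611   0.1163 593.3871]
 [  0.0013   0.3095  -0.9509 373.6952]
 [  0.       0.       0.       1.    ]]
```

View pics/scene0.png

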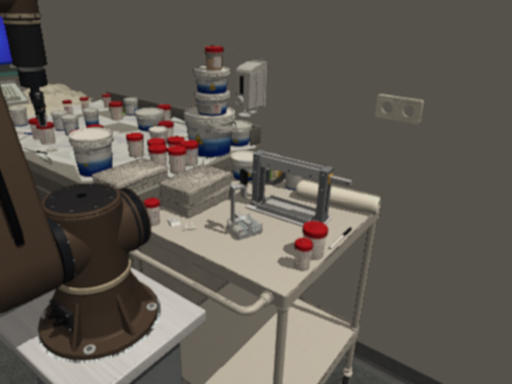

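View pics/side0.png

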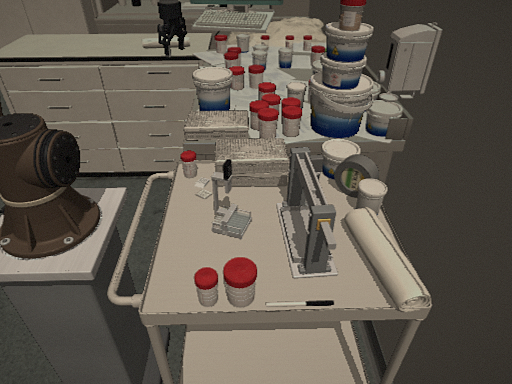

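The scene view shows the station around (290,190) and the carrier around (240,210), with its grip near (240,175). In the side view the grip is near (227,170), the rack near (232,222) and the station near (310,215). I'll zoom in on both.

```bash
cat > h.py <<'E'
import numpy as np,cv2
from rig import arm, read_camera, camera_info
np.set_printoptions(precision=2,suppress=True)
def ray(n,u,v,c=None):
    c=c or camera_info(n);T=np.array(c["T"]);d=T[:3,:3]@[(u-c["cx"])/c["fx"],(v-c["cy"])/c["fy"],1]
    return T[:3,3],d/np.linalg.norm(d)
def plane(n,u,v,z,c=None):
    o,d=ray(n,u,v,c);return o+d*(z-o[2])/d[2]
def tri(*r):
    A=0;b=0
    for o,d in r:
        P=np.eye(3)-np.outer(d,d);A=A+P;b=b+P@o
    X=np.linalg.solve(A,b);return X,[np.linalg.norm((np.eye(3)-np.outer(d,d))@(X-o)) for o,d in r]
def proj(n,X,c=None):
    c=c or camera_info(n);T=np.array(c["T"]);p=T[:3,:3].T@(np.array(X)-T[:3,3])
    return np.array([c["fx"]*p[0]/p[2]+c["cx"],c["fy"]*p[1]/p[2]+c["cy"]])
E
python3 - <<'E'
import cv2,numpy as np
a=cv2.imread("pics/side0.png")[140:290,190:350];b=cv2.imread("pics/scene0.png")[140:250,215:345]
a=cv2.resize(a,None,fx=3.9,fy=3.9,interpolation=3)[:, :]
b=cv2.resize(b,None,fx=6,fy=6,interpolation=3)[:600]
cv2.imwrite("pics/a.png",a);cv2.imwrite("pics/b.png",b[:600])
print(a.shape,b.shape)
E
```

```text
(585, 624, 3) (600, 780, 3)
```

View pics/a.png

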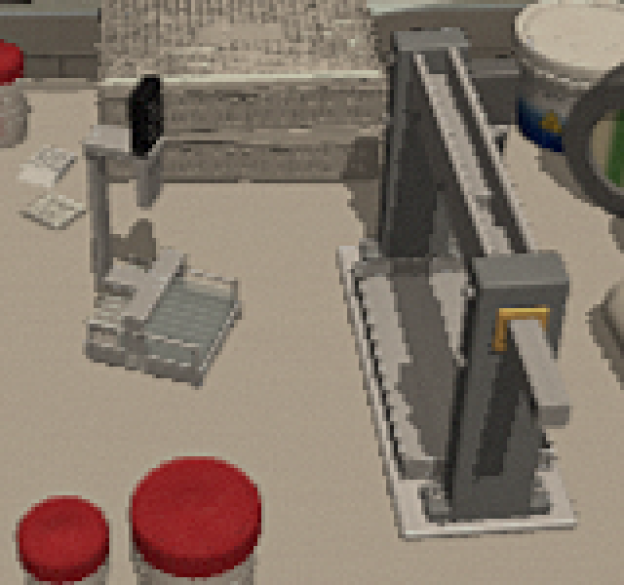

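View pics/b.png

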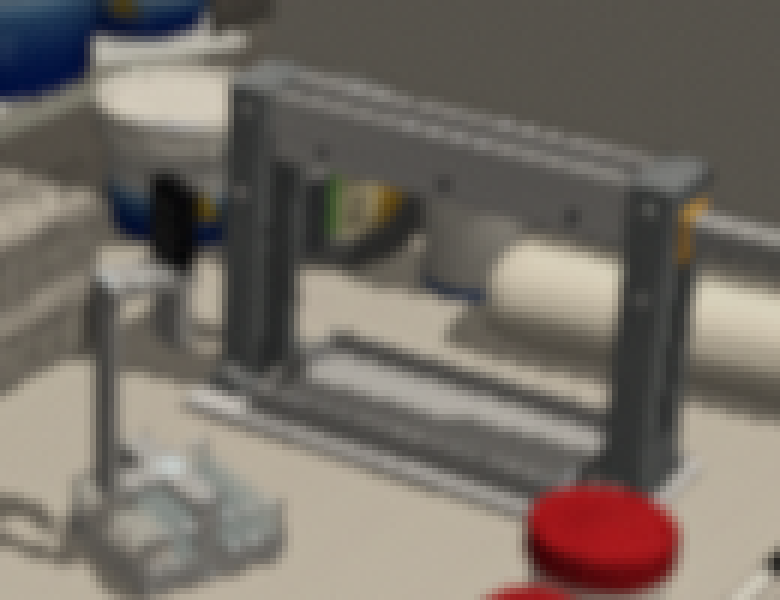

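Grip in the side view is at about (227,169), in the scene view about (244,177). I'll triangulate those and measure the station's post tops and base corners.

```bash
python3 - <<'E'
from h import *
a=cv2.imread("pics/side0.png");b=cv2.imread("pics/scene0.png")
def blob(im,x0,y0,x1,y1):
    m=(im[y0:y1,x0:x1].max(2)<45).astype(np.uint8);n,l,s,c=cv2.connectedComponentsWithStats(m)
    k=1+np.argmax(s[1:,4]);return c[k]+[x0,y0],s[k]+[x0,y0,0,0,0]
pa,sa=blob(a,218,155,236,185);pb,sb=blob(b,236,164,250,190);print(pa,sa,pb,sb)
print("grip",tri(ray("side",*pa),ray("scene",*pb)))
S=lambda x,y:(190+x/3.9,140+y/3.9)
C=lambda x,y:(215+x/6,140+y/6)
print("base corners z0: near-front,near-right,far-left")
for p in((405,535),(577,525),(338,250)):print(plane("side",*S(*p),0))
print("scene",plane("scene",*C(188,400),4),plane("scene",*C(525,515),4))
print("posttop side z180")
for p in((470,257),(565,255),(568,290),(472,293),(392,35),(462,32),(470,50),(397,52)):print(p,plane("side",*S(*p),180))
print("posttop scene")
for p in((233,72),(262,60),(300,72),(632,180),(668,190),(708,165)):print(p,plane("scene",*C(*p),180))
print("rack corners z0 side");
for p in((88,355),(200,387),(240,310)):print(plane("side",*S(*p),0))
E
```

```text
[226.8  169.02] [223 160   9  20 126] [243.35 176.4 ] [239 169  10  16 110]
grip (array([454.09, -22.05, 172.77]), [np.float64(1.5518377439699444), np.float64(1.551837743969938)])
base corners z0: near-front,near-right,far-left
[ 596.71 -190.57    0.  ]
[ 693.52 -185.83    0.  ]
[579.8   62.46   0.  ]
scene [581.27  61.72   4.  ] [ 589.41 -141.05    4.  ]
posttop side z180
(470, 257) [ 618.65 -168.67  180.  ]
(565, 255) [ 665.57 -168.28  180.  ]
(568, 290) [ 661.5  -194.74  180.  ]
(472, 293) [ 615.41 -195.8   180.  ]
(392, 35) [604.15  47.35 180.  ]
(462, 32) [647.46  49.89 180.  ]
(470, 50) [649.06  28.36 180.  ]
(397, 52) [604.92  27.14 180.  ]
posttop scene
(233, 72) [615.33  63.   180.  ]
(262, 60) [640.1   62.47 180.  ]
(300, 72) [637.96  36.72 180.  ]
(632, 180) [ 617.66 -166.36  180.  ]
(668, 190) [ 617.57 -185.05  180.  ]
(708, 165) [ 658.09 -185.16  180.  ]
rack corners z0 side
[412.31 -40.15   0.  ]
[483.44 -70.9    0.  ]
[510.06   0.86   0.  ]
```

Carrier grip ≈ (454,-22,173), yaw ≈ -22°. Station ≈ (637,-62), yaw ≈ +3.5°. The sizes agree. I'll add a move calculator, then travel high to a view pose.

```bash
cat >> h.py <<'E'
from scipy.spatial.transform import Rotation as Ro
def go(p,yaw_y,s=None):
    """print shift and turn for TCP at p, tool y at world angle yaw_y deg, tool down"""
    s=s or arm.read_state();R=Ro.from_rotvec(s["orientation"])
    y=np.array([np.cos(np.radians(yaw_y)),np.sin(np.radians(yaw_y)),0]);z=np.array([0,0,-1.])
    G=Ro.from_matrix(np.stack([np.cross(y,z),y,z],1))
    print("shift",np.round(R.inv().apply(np.array(p)-s["position"])/250,4),"turn",np.round((R.inv()*G).as_rotvec()/np.pi,4))
def st():
    s=arm.read_state();print(round(s["clock"],2),s["position"],s["orientation"],"F",s["ft_force"],"M",s["moment"],"gap",s["finger_gap"],s["finger_force"]);return s
E
python3 - <<'E'
from h import *
go((350,400,370),-160)
E
```

```text
shift [ 0.69  0.69 -0.56] turn [ 0.   -0.    0.26]
```

```bash
python3 -m pendant '[[[0.2,0.2,-0.4],[0,0,0.06]],[[0.69,0.69,-0.56],[0,0,0.26]],[[0.69,0.69,-0.56],[0,0,0.26]],[[0.69,0.69,-0.56],[0,0,0.26]],[[0.69,0.69,-0.56],[0,0,0.26]],[[0.69,0.69,-0.56],[0,0,0.26]]]' 1; python3 - <<'E'
from h import *
st();go((450,180,370),-202)
E
```

```text
clock: 0.9
position: [351.5, 397.5, 373.5]
orientation: [-2.581, 1.784, 0.001]
ft_force: [-0.1, 1.1, -0.4]
finger_gap: 85.3
finger_force: 0.0
0.9 [351.52 397.54 373.5 ] [-2.58  1.78  0.  ] F [-0.11  1.14 -0.37] M [0.05 0.04 0.02] gap 85.29429900846894 0.0
shift [ 0.95 -0.06  0.01] turn [-0.    0.    0.24]
```

```bash
python3 -m pendant '[[[0.95,-0.06,0],[0,0,0.24]],[[0.95,-0.06,0],[0,0,0.24]],[[0.95,-0.06,0],[0,0,0.24]],[[0.95,-0.06,0],[0,0,0.24]],[[0.95,-0.06,0],[0,0,0.24]],[[0.95,-0.06,0],[0,0,0.24]]]'; python3 - <<'E'
from h import *
go((560,-30,370),-202)
E
```

```text
clock: 1.65
position: [449.1, 183.1, 370.7]
orientation: [1.75, -2.608, -0.0]
ft_force: [0.1, 0.6, -0.3]
finger_gap: 85.8
finger_force: 0.0
shift [ 0.62 -0.73  0.  ] turn [ 0. -0. -0.]
```

```bash
python3 -m pendant '[[[0.62,-0.73,0],[0,0,0]],[[0.62,-0.73,0],[0,0,0]],[[0.62,-0.73,0],[0,0,0]],[[0.62,-0.73,0],[0,0,0]],[[0.62,-0.73,0],[0,0,0]],[[0.62,-0.73,0],[0,0,0]],[[0.62,-0.73,0],[0,0,0]]]'; python3 - <<'E'
from h import *
import pickle
c=camera_info("wrist");im=read_camera("wrist");pickle.dump(c,open("w1.pkl","wb"))
cv2.imwrite("pics/w1.png",im);cv2.imwrite("pics/w1b.png",cv2.resize(im,(800,600),interpolation=3));st();print(np.array(c["T"]))
E
```

```text
clock: 2.52
position: [558.9, -28.5, 371.4]
orientation: [-1.753, 2.607, 0.0]
ft_force: [0.5, 0.6, -0.6]
finger_gap: 85.2
finger_force: 0.0
2.58 [558.84 -28.58 371.5 ] [-1.75  2.61 -0.  ] F [0.76 0.41 0.43] M [-0.01 -0.04 -0.03] gap 85.44088277056419 0.0
[[  -0.93    0.36    0.11  530.  ]
 [   0.38    0.88    0.29 -102.41]
 [   0.      0.31   -0.95  514.56]
 [   0.      0.      0.      1.  ]]
```

View pics/w1b.png

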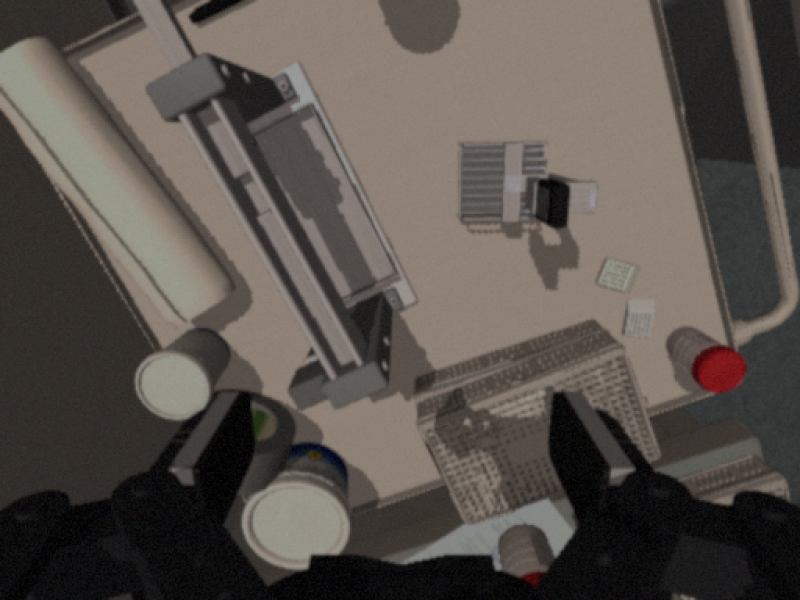

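The wrist view shows the rail from (205,95) to (355,385), with a possible pocket near (258,205). The grip's top is at about (553,200), and the rack edges run nearly along the image axes. I'll zoom in on both.

```bash
python3 - <<'E'
from h import *
im=cv2.imread("pics/w1.png")
a=cv2.resize(im[40:260,95:260],None,fx=2.7,fy=2.7,interpolation=2)
b=cv2.resize(im[80:160,285:390],None,fx=3.2,fy=3.2,interpolation=2)
W=np.zeros((600,800,3),np.uint8);W[:a.shape[0],:a.shape[1]]=a;W[:b.shape[0],455:455+b.shape[1]]=b
cv2.imwrite("pics/z1.png",W)
E
```

```text
(no output)
```

View pics/z1.png

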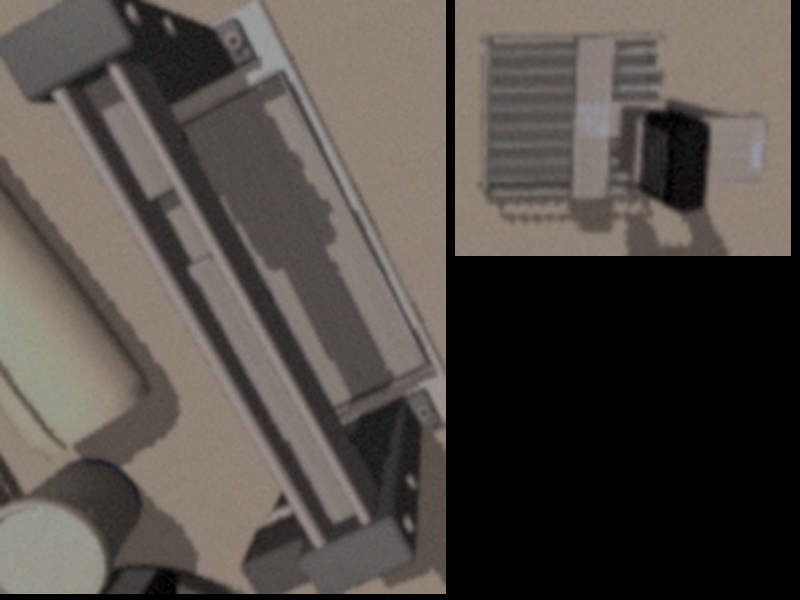

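The bar's pocket lies between about (162,196) and (200,262) in the crop. The carrier is aligned with the current tool yaw to within about 1°. Next, convert these to world points.

```bash
python3 - <<'E'
from h import *
import pickle
c=pickle.load(open("w1.pkl","rb"));A=lambda x,y:(95+x/2.7-.3,40+y/2.7-.3);B=lambda x,y:(285+(x-455)/3.2-.3,80+y/3.2-.3)
P=lambda q,z,f=A:plane("wrist",*f(*q),z,c)
f1,f2=P((118,65),176),P((365,520),176);b1,b2=P((60,92),179),P((320,545),179)
print("lip",f1,f2,"back",b1,b2)
for a,b in((f1,f2),(b1,b2)):print("yaw",np.degrees(np.arctan2(-(b-a)[0],(b-a)[1])))
t=np.radians(3.5)
for n,q in dict(n0=(0,40),n1=(35,100),n2=(135,55),f0=(300,565),f1=(318,598),f2=(405,520),f3=(413,560)).items():print(n,P(q,180))
for q in((148,200),(175,188),(188,268),(212,256)):print("pocket",P(q,160))
im=cv2.imread("pics/w1.png");x0,y0,x1,y1=335,100,372,155
m=(im[y0:y1,x0:x1].max(2)<40).astype(np.uint8);n,l,s,ce=cv2.connectedComponentsWithStats(m);k=1+np.argmax(s[1:,4]);s=s[k]+[x0,y0,0,0,0];print(s)
print("top centre est",P((688,163),193,B), "br corner",plane("wrist",s[0]+s[2]-.5,s[1]+s[3]-.5,193,c))
for q in((487,38),(485,195),(660,38)):print("rack z48",P(q,48,B))
for ax,(a,b) in dict(x=((487,38),(660,38)),y=((487,38),(485,195))).items():
    d=P(b,48,B)-P(a,48,B);print(ax,np.degrees(np.arctan2(d[1],d[0])),np.linalg.norm(d))
g=[454.09,-22.05,172.77]
cc=(s[0]+s[2]/2-.5,s[1]+s[3]/2-.5);print(cc,plane("wrist",*cc,173,c))
sd=ray("side",226.8,169.02);sc=ray("scene",243.35,176.4);print("tri3",tri(sd,sc,ray("wrist",*cc,c)))
E
```

```text
lip [ 628.34 -161.04  176.  ] [618.02  35.57 176.  ] back [ 650.93 -160.34  179.  ] [639.29  37.78 179.  ]
yaw 3.005160708873556
yaw 3.362268129251007
n0 [ 661.45 -183.11  180.  ]
n1 [ 660.16 -161.17  180.  ]
n2 [ 620.07 -161.01  180.  ]
f0 [650.63  42.68 180.  ]
f1 [650.14  59.86 180.  ]
f2 [601.65  40.19 180.  ]
f3 [605.68  58.48 180.  ]
pocket [ 645.79 -115.76  160.  ]
pocket [ 633.91 -115.86  160.  ]
pocket [643.47 -86.09 160.  ]
pocket [632.44 -86.76 160.  ]
[343 114  21  32 470]
top centre est [455.25 -24.05 193.  ] br corner [453.99  -7.8  193.  ]
rack z48 [485.51 -71.79  48.  ]
rack z48 [509.35  -9.16  48.  ]
rack z48 [417.31 -44.05  48.  ]
x 157.864306097188 73.62073908729678
y 69.16149070911672 67.0138869044943
(np.float64(353.0), np.float64(129.5)) [454.58 -22.05 173.  ]
tri3 (array([454.28, -21.93, 172.65]), [np.float64(1.5432657632339535), np.float64(1.5785117203375776), np.float64(0.2122723682069376)])
```

Channel middle ≈ (633.9,-62), yaw 3.2°. Lip and back wall agree to 0.5 mm. The pocket is 29.5 mm long (28 expected), centred at ≈ (636.1,-101.1), which is local y ≈ -39. The grip ≈ (454.3,-22,173) is confirmed by three views. Now the grasp.

```bash
python3 - <<'E'
from h import *
go((454.3,-22,260),158)
E
```

```text
shift [0.13 0.4  0.45] turn [-0.  0. -0.]
```

```bash
sed -i 's/precision=2/precision=4/' h.py; python3 -m pendant '[[[0.13,0.4,0.2],[0,0,0]],[[0.13,0.4,0.45],[0,0,0]],[[0.13,0.4,0.45],[0,0,0]],[[0.13,0.4,0.45],[0,0,0]],[[0.13,0.4,0.45],[0,0,0]],[[0.13,0.4,0.45],[0,0,0]]]' 1; python3 - <<'E'
from h import *
st();go((454.3,-22,161),158)
E
```

```text
clock: 3.32
position: [455.6, -21.7, 260.1]
orientation: [-1.749, 2.607, -0.001]
ft_force: [0.3, 0.6, -0.5]
finger_gap: 85.0
finger_force: 0.0
3.33 [455.6097 -21.6812 260.1397] [-1.7486  2.6075 -0.0014] F [ 0.2969  0.5725 -0.5119] M [ 0.0264  0.013  -0.0002] gap 84.98680271885947 0.0
shift [0.0037 0.0051 0.3965] turn [-0.0006  0.0004 -0.0017]
```

Descend and look before closing.

```bash
python3 -m pendant '[[[0.004,0.005,0.15],[0,0,0]],[[0.004,0.005,0.28],[0,0,0]],[[0.004,0.005,0.36],[0,0,0]],[[0.004,0.005,0.395],[0,0,0]],[[0.004,0.005,0.395],[0,0,0]],[[0.004,0.005,0.395],[0,0,0]]]' 1; python3 - <<'E'
from h import *
st();W=np.vstack([cv2.resize(read_camera("side")[140:250,180:290],(500,500),interpolation=2)]);w=cv2.resize(read_camera("wrist"),(300,225))
o=np.zeros((500,800,3),np.uint8);o[:,:500]=W;o[:225,500:]=w;cv2.imwrite("pics/g.png",o)
E
```

```text
clock: 4.08
position: [453.5, -22.4, 161.0]
orientation: [-1.749, 2.608, -0.001]
ft_force: [-0.2, 0.4, -0.2]
finger_gap: 85.5
finger_force: 0.0
4.08 [453.4702 -22.4147 161.0111] [-1.7485  2.6083 -0.0009] F [-0.1977  0.4318 -0.1852] M [ 0.0092 -0.0253 -0.0794] gap 85.47517700343093 0.0
```

View pics/g.png

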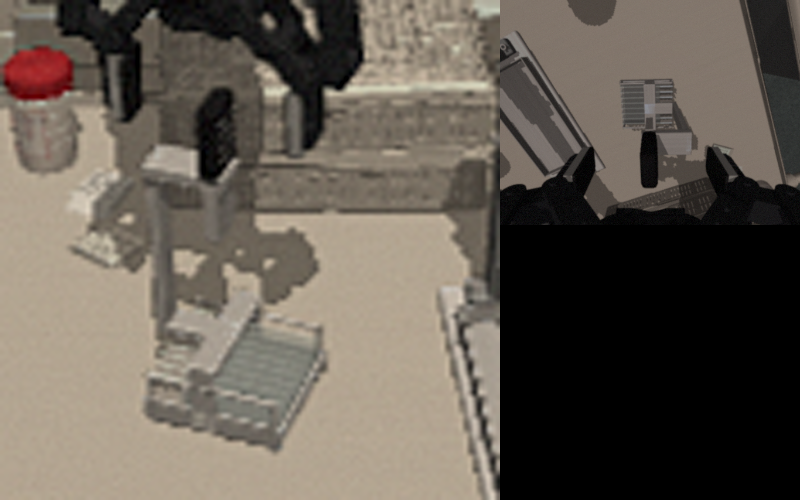

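The block at (650,160) in the wrist inset stands midway between the pads at (588,165) and (718,165). Close.

```bash
python3 -m pendant '[[[0,0,0],[0,0,0]],[[0,0,0],[0,0,0]],[[0,0,0],[0,0,0]],[[0,0,0],[0,0,0]],[[0,0,0],[0,0,0]],[[0,0,0],[0,0,0]],[[0,0,0],[0,0,0]],[[0,0,0],[0,0,0]]]' -1; python3 - <<'E'
from h import *
st()
E
```

```text
clock: 5.18
position: [452.6, -22.6, 160.0]
orientation: [1.749, -2.609, 0.0]
ft_force: [-0.7, -0.9, -0.6]
finger_gap: 11.2
finger_force: 60.1
5.17 [452.6256 -22.6206 160.0276] [ 1.7491 -2.6095  0.    ] F [-0.6883 -0.9298 -0.6157] M [-0.2909  0.0087  0.0416] gap 11.230919836087326 60.07181525230408
```

```bash
python3 -m pendant '[[[0,0,-0.02],[0,0,0]],[[0,0,-0.06],[0,0,0]],[[0,0,-0.12],[0,0,0]],[[0,0,-0.18],[0,0,0]],[[0,0,-0.24],[0,0,0]],[[0,0,-0.29],[0,0,0]],[[0,0,-0.308],[0,0,0]],[[0,0,-0.308],[0,0,0]]]' -1; python3 - <<'E'
from h import *
st();go((504.5,-77.3,236),183.2)
E
```

```text
clock: 6.18
position: [452.6, -22.5, 237.1]
orientation: [-1.749, 2.609, 0.0]
ft_force: [-0.2, 0.7, -2.0]
finger_gap: 11.3
finger_force: 59.6
6.17 [452.6379 -22.5285 237.1283] [-1.7489  2.6095  0.0002] F [-0.173   0.6875 -1.9813] M [-0.0384 -0.0243  0.0406] gap 11.32846634733696 59.620174169540405
shift [ 0.1238 -0.2752  0.0045] turn [-0.      0.0001 -0.1419]
```

```bash
python3 -m pendant '[[[0.01,-0.02,0.004],[0,0,-0.01]],[[0.03,-0.065,0.004],[0,0,-0.035]],[[0.055,-0.12,0.004],[0,0,-0.065]],[[0.08,-0.18,0.004],[0,0,-0.095]],[[0.105,-0.235,0.004],[0,0,-0.122]],[[0.12,-0.265,0.004],[0,0,-0.138]],[[0.124,-0.275,0.004],[0,0,-0.142]],[[0.124,-0.275,0.004],[0,0,-0.142]]]' -1; python3 - <<'E'
from h import *
import pickle
s=st();go((634.3,-70,236),183.2)
c=camera_info("wrist");im=read_camera("wrist");pickle.dump(c,open("w2.pkl","wb"));cv2.imwrite("pics/w2.png",im)
cv2.imwrite("pics/sd2.png",read_camera("side"));cv2.imwrite("pics/sc2.png",read_camera("scene"))
a=cv2.imread("pics/sd2.png")[120:280,200:360];b=im
o=np.hstack([cv2.resize(a,(400,400),interpolation=2),cv2.resize(b,(400,400)[:1]+(300,),interpolation=2).__class__(0) if 0 else np.pad(cv2.resize(b,(400,300),interpolation=2),((0,100),(0,0),(0,0)))])
cv2.imwrite("pics/p2.png",o)
E
```

```text
clock: 7.18
position: [504.2, -77.4, 235.5]
orientation: [2.281, -2.159, -0.001]
ft_force: [0.1, -0.3, -3.2]
finger_gap: 11.3
finger_force: 59.7
7.17 [504.2019 -77.3749 235.5464] [ 2.2814 -2.1587 -0.001 ] F [ 0.1131 -0.293  -3.1673] M [-0.0455 -0.0163 -0.0219] gap 11.302232565577023 59.657206535339355
shift [-0.0007 -0.5212 -0.0023] turn [ 0.0003 -0.     -0.0002]
```

View pics/p2.png

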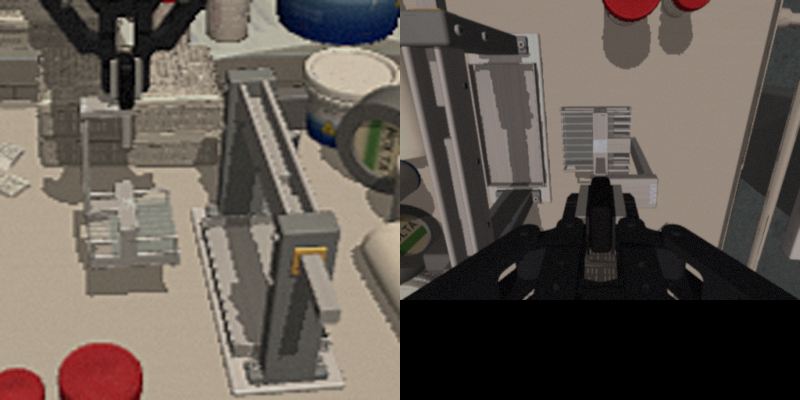

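The carrier hangs upright in the grip. In the side picture the tongue's lower end is at crop (127,146), i.e. px (250.8,178.4). I'll check that against the expected tip position.

```bash
python3 - <<'E'
from h import *
im=cv2.imread("pics/sd2.png")
for z in(186,188.5,191):
    print(z,proj("side",[504.2,-77.4-12,z]),proj("side",[504.2,-77.4,z]))
print(im[168:186,246:256].max(2))
E
```

```text
186 [249.8348 180.4236] [249.7115 177.1408]
188.5 [249.8317 179.4323] [249.7082 176.1554]
191 [249.8286 178.4371] [249.7049 175.1662]
[[ 83  74  78 112 121 121  92  67 109 108]
 [ 90  74  79 113 124 123  90  78 114 112]
 [ 90  78  81 111 123 122  93  77 112 129]
 [ 85  73  72 109 120 125  90  69 109 130]
 [ 84  71  70 110 126 122  91  68 104 120]
 [ 80  76  68 109 122 120  97  68 102 140]
 [ 85  80  68 110 122 123  93  73 123 142]
 [ 84  80  71 108 123 122  88  69 123 142]
 [ 59  59  68 112 121 123  89 117 153 153]
 [ 80  72  78 111 122 120  86  90 106 109]
 [ 87  76  80 119 132 125  93 132 132 114]
 [ 89  78  70  75  78  78  68  94 114 121]
 [ 79  75  78  72  67  70 106 120 119 119]
 [ 82  79  78  77  81 107 116 119 115 106]
 [ 82  83  83  77  88 114 112 111 109 108]
 [ 81  82  82  77  81 111 134 124 121 114]
 [ 79  77  81  73  72 111 130 120 129 123]
 [ 74  72  72  72  67  90 113 111 116 119]]
```

```bash
python3 -m pendant '[[[0,-0.04,0],[0,0,0]],[[0,-0.12,0],[0,0,0]],[[0,-0.22,0],[0,0,0]],[[0,-0.32,0],[0,0,0]],[[0,-0.41,0],[0,0,0]],[[0,-0.48,0],[0,0,0]],[[-0.001,-0.521,0],[0,0,0]],[[-0.001,-0.521,0],[0,0,0]]]' -1; python3 - <<'E'
from h import *
s=st();go((634.3,-70,236),183.2)
cv2.imwrite("pics/sd3.png",read_camera("side"));cv2.imwrite("pics/sc3.png",read_camera("scene"))
a=cv2.imread("pics/sd3.png")[120:280,230:390];b=cv2.imread("pics/sc3.png")[120:240,220:340]
cv2.imwrite("pics/p3.png",np.hstack([cv2.resize(a,(400,400),interpolation=2),cv2.resize(b,(400,400),interpolation=2)]))
E
```

```text
clock: 8.32
position: [634.9, -69.7, 235.5]
orientation: [2.283, -2.158, -0.001]
ft_force: [-0.6, -0.0, -2.2]
finger_gap: 11.2
finger_force: 59.7
8.32 [634.888  -69.6501 235.473 ] [ 2.2827 -2.1576 -0.0007] F [-0.6074 -0.0255 -2.2051] M [ 0.0417  0.0573 -0.0104] gap 11.164996252148217 59.660101532936096
shift [ 0.0013  0.0024 -0.0021] turn [ 0.0002 -0.      0.0001]
```

View pics/p3.png

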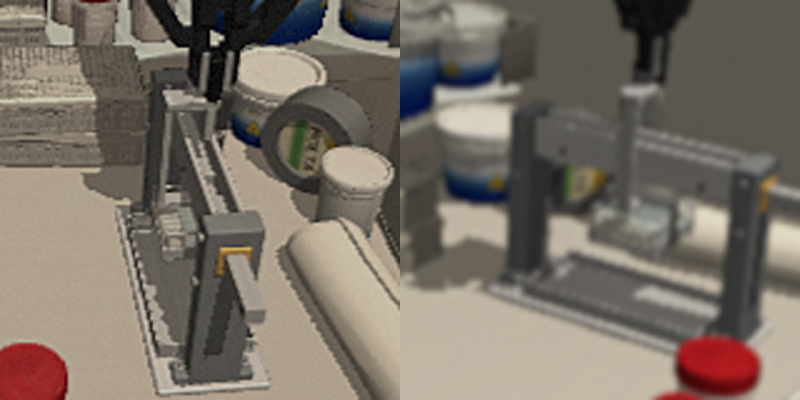

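The tongue is above the channel (side crop (211,135)). Now lower it in stages, watching the force.

```bash
python3 -m pendant '[[[0,0.002,0.02],[0,0,0]],[[0,0.002,0.04],[0,0,0]],[[0,0.002,0.05],[0,0,0]],[[0,0.002,0.056],[0,0,0]],[[0,0.002,0.06],[0,0,0]],[[0,0.002,0.06],[0,0,0]]]' -1; python3 - <<'E'
from h import *
st()
im=read_camera("side");cv2.imwrite("pics/sd4.png",im)
c=[634.4,-69.7,174.5];r=np.radians(3.2);x=np.array([np.cos(r),np.sin(r),0]);y=np.array([-np.sin(r),np.cos(r),0])
t=np.array(c)-12*y
print("tongue face edges at z190 pred",proj("side",t-3.5*x+[0,0,15.5]),proj("side",t+3.5*x+[0,0,15.5]))
m=np.array([633.9,-62,0])
for n,dx,z in(("lipF",-13,176),("lipB",-8,176),("backF",8,179),("backB",14,179)):print(n,proj("side",m+dx*x-20*y+[0,0,z]))
v=int(round(proj("side",t+[0,0,15.5])[1]));print(v,im[v-1:v+2,300:330].max(2))
E
```

```text
clock: 9.18
position: [634.1, -69.8, 221.1]
orientation: [-2.283, 2.158, -0.0]
ft_force: [-0.1, 0.3, -2.7]
finger_gap: 11.3
finger_force: 59.6
9.18 [634.0521 -69.8412 221.056 ] [-2.283   2.1581 -0.0001] F [-0.0656  0.2902 -2.7261] M [ 0.0038 -0.0045  0.0343] gap 11.34328037499699 59.59662437438965
tongue face edges at z190 pred [310.7557 175.9074] [314.0619 175.7546]
lipF [305.6566 181.6826]
lipB [307.9973 181.5721]
backF [315.6253 180.0539]
backB [318.4308 179.9221]
176 [[ 63  65  67  71 106 100  97  99  70  52  54 107 120 116 138 190 136  43
   17  82 164 184 181 180 117  46  40  41  51  58]
 [ 68  68  61  62  89 114 105  99  73  55  57 108 120 116 119 180 138  51
   14 119 175 178 181 182 181 160  95  43  44  54]
 [ 63  66  62  60  85 175 145 106  70  46  62 108 121 117  97 154 191 106
   16 119 175 179 176 174 181 180 183 119  54  50]]
```

Tongue columns (311–314) match the prediction, and the load stays at the carrier's weight, so it's clear of the lip. Continue down.

```bash
python3 -m pendant '[[[0,0,0.012],[0,0,0]],[[0,0,0.024],[0,0,0]],[[0,0,0.032],[0,0,0]],[[0,0,0.038],[0,0,0]],[[0,0,0.042],[0,0,0]],[[0,0,0.042],[0,0,0]]]' -1; python3 -m pendant '[[[0,0,0.003],[0,0,0]],[[0,0,0.006],[0,0,0]],[[0,0,0.006],[0,0,0]]]' -1
```

```text
clock: 9.98
position: [634.0, -69.8, 210.5]
orientation: [2.283, -2.158, -0.0]
ft_force: [-0.2, 0.5, -2.3]
finger_gap: 11.4
finger_force: 59.6
clock: 10.35
position: [634.0, -69.8, 209.0]
orientation: [2.283, -2.158, -0.0]
ft_force: [0.2, -0.2, -2.0]
finger_gap: 11.2
finger_force: 59.6
```

```bash
python3 -m pendant '[[[0,0,0.004],[0,0,0]],[[0,0,0.004],[0,0,0]]]' -1; python3 -m pendant '[[[0,0,0.004],[0,0,0]],[[0,0,0.004],[0,0,0]]]' -1;python3 -m pendant '[[[0,0,0.004],[0,0,0]],[[0,0,0.004],[0,0,0]]]' -1
```

```text
clock: 10.6
position: [633.9, -69.8, 207.9]
orientation: [2.283, -2.158, -0.0]
ft_force: [-0.0, 0.9, -1.8]
finger_gap: 11.2
finger_force: 59.6
clock: 10.85
position: [634.0, -69.8, 207.1]
orientation: [2.283, -2.158, 0.0]
ft_force: [-0.6, 0.4, -1.1]
finger_gap: 10.9
finger_force: 59.7
clock: 11.1
position: [634.1, -69.8, 207.0]
orientation: [-2.283, 2.157, -0.001]
ft_force: [-2.3, 0.7, 4.9]
finger_gap: 11.4
finger_force: 60.7
```

Contact at TCP z ≈ 207, as predicted, with a light 7 N. Now slide toward the pocket (tool +x, about 31 mm).

```bash
python3 -m pendant '[[[0.01,0,0],[0,0,0]],[[0.025,0,0],[0,0,0]],[[0.04,0,0],[0,0,0]],[[0.055,0,0],[0,0,0]],[[0.07,0,0],[0,0,0]],[[0.08,0,0],[0,0,0]],[[0.08,0,0],[0,0,0]]]' -1; python3 -m pendant '[[[0.01,0,0],[0,0,0]],[[0.02,0,0],[0,0,0]],[[0.02,0,0],[0,0,0]]]' -1;python3 - <<'E'
from h import *
st()
E
```

```text
clock: 11.98
position: [636.1, -89.7, 206.9]
orientation: [-2.282, 2.157, -0.002]
ft_force: [0.2, 2.6, 6.0]
finger_gap: 11.4
finger_force: 60.7
clock: 12.35
position: [636.1, -95.1, 206.6]
orientation: [-2.283, 2.157, -0.002]
ft_force: [1.4, 0.3, 3.7]
finger_gap: 10.9
finger_force: 60.6
12.35 [636.1467 -95.0749 206.6418] [-2.2825  2.1573 -0.0024] F [1.4063 0.3332 3.7482] M [ 0.3859 -0.3917 -0.0024] gap 10.945972309830097 60.61142921447754
```

```bash
for i in 1 ; do python3 -m pendant '[[[0.006,0,0],[0,0,0]],[[0.012,0,0],[0,0,0]],[[0.012,0,0],[0,0,0]]]' -1;  python3 -m pendant '[[[0.006,0,0],[0,0,0]],[[0.012,0,0],[0,0,0]],[[0.012,0,0],[0,0,0]]]' -1; done; python3 - <<'E'
from h import *
st()
E
```

```text
clock: 12.72
position: [634.9, -98.3, 205.2]
orientation: [2.281, -2.157, -0.002]
ft_force: [1.0, -1.5, -1.3]
finger_gap: 11.0
finger_force: 59.8
clock: 13.1
position: [635.5, -100.8, 205.7]
orientation: [2.283, -2.158, -0.001]
ft_force: [0.6, 0.4, -1.6]
finger_gap: 10.9
finger_force: 59.7
13.1 [ 635.5175 -100.8479  205.6635] [ 2.2825 -2.158  -0.0009] F [ 0.6494  0.4239 -1.624 ] M [ 0.0233 -0.0095 -0.048 ] gap 10.89085952448584 59.7091144323349
```

The force fell back to the bare weight, so the tongue is at the pocket. Lower gently.

```bash
python3 -m pendant '[[[0,0,0.004],[0,0,0]],[[0,0,0.008],[0,0,0]],[[0,0,0.012],[0,0,0]],[[0,0,0.012],[0,0,0]]]' -1;  python3 -m pendant '[[[0,0,0.004],[0,0,0]],[[0,0,0.008],[0,0,0]],[[0,0,0.012],[0,0,0]],[[0,0,0.012],[0,0,0]]]' -1
```

```text
clock: 13.6
position: [635.7, -100.7, 202.9]
orientation: [2.283, -2.158, -0.0]
ft_force: [0.1, 0.9, -2.5]
finger_gap: 11.5
finger_force: 59.7
clock: 14.1
position: [635.7, -100.8, 199.9]
orientation: [2.283, -2.158, -0.0]
ft_force: [-0.3, 1.2, -1.3]
finger_gap: 11.5
finger_force: 59.7
```

```bash
python3 -m pendant '[[[0,0,0.004],[0,0,0]],[[0,0,0.008],[0,0,0]],[[0,0,0.008],[0,0,0]]]' -1;  python3 -m pendant '[[[0,0,0.004],[0,0,0]],[[0,0,0.004],[0,0,0]]]' -1;  python3 -m pendant '[[[0,0,0.003],[0,0,0]],[[0,0,0.003],[0,0,0]]]' -1
```

```text
clock: 14.48
position: [635.7, -100.8, 197.9]
orientation: [2.283, -2.158, -0.0]
ft_force: [0.3, 0.7, -1.9]
finger_gap: 11.3
finger_force: 59.7
clock: 14.72
position: [635.8, -100.8, 197.1]
orientation: [-2.283, 2.158, -0.0]
ft_force: [0.4, 0.3, -1.7]
finger_gap: 11.3
finger_force: 59.7
clock: 14.98
position: [635.9, -100.8, 197.0]
orientation: [-2.283, 2.157, -0.001]
ft_force: [-2.8, 1.3, 4.4]
finger_gap: 10.9
finger_force: 60.5
```

Floor reached at TCP z 197 (10 mm below the running surface), with light contact. Relax slightly, open, then retreat upward.

```bash
python3 -m pendant '[[[0,0,-0.002],[0,0,0]],[[0,0,-0.002],[0,0,0]]]' -1; python3 -m pendant '[[[0,0,0],[0,0,0]],[[0,0,0],[0,0,0]],[[0,0,0],[0,0,0]],[[0,0,0],[0,0,0]],[[0,0,0],[0,0,0]],[[0,0,0],[0,0,0]],[[0,0,0],[0,0,0]],[[0,0,0],[0,0,0]]]' 0.3; python3 -m pendant '[[[0,0,-0.04],[0,0,0]],[[0,0,-0.1],[0,0,0]],[[0,0,-0.2],[0,0,0]],[[0,0,-0.32],[0,0,0]],[[0,0,-0.4],[0,0,0]],[[0,0,-0.4],[0,0,0]],[[0,0,-0.4],[0,0,0]]]' 0.3; python3 - <<'E'
from h import *
w=read_camera("wrist");a=read_camera("side")[120:280,230:390];b=read_camera("scene")[120:240,220:340]
o=np.zeros((600,800,3),np.uint8);o[:300,:400]=cv2.resize(w,(400,300));o[:400,400:]=cv2.resize(a,(400,400),interpolation=2);o[300:,:300]=cv2.resize(b,(300,300),interpolation=2)
cv2.imwrite("pics/end.png",o)
E
```

```text
clock: 15.22
position: [635.8, -100.8, 197.0]
orientation: [-2.283, 2.158, -0.0]
ft_force: [-1.1, 1.0, 3.5]
finger_gap: 11.1
finger_force: 60.5
clock: 16.23
position: [635.8, -100.8, 196.8]
orientation: [2.283, -2.158, 0.0]
ft_force: [-0.3, -1.2, -1.5]
finger_gap: 55.5
finger_force: 0.0
clock: 17.1
position: [635.5, -100.7, 296.8]
orientation: [-2.283, 2.158, 0.0]
ft_force: [-0.1, -0.5, -0.7]
finger_gap: 55.9
finger_force: 0.0
```

View pics/end.png

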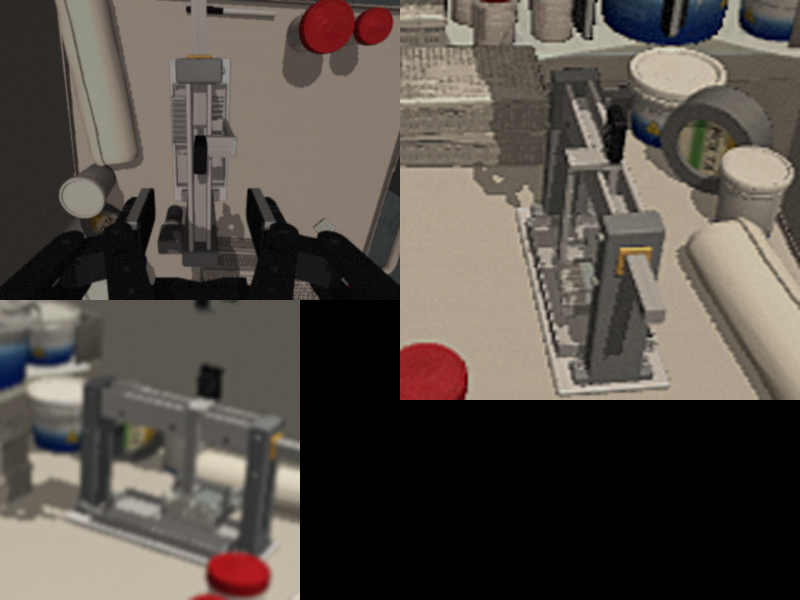

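The carrier hangs plumb with the gripper clear. The side view's grip is at crop (614,133), i.e. px (315.6,173.2). One numeric check of the grip position, then hand in.

```bash
python3 - <<'E'
from h import *
def b(im,x0,y0,x1,y1):
    m=(im[y0:y1,x0:x1].max(2)<45).astype(np.uint8);n,l,s,c=cv2.connectedComponentsWithStats(m);k=1+np.argmax(s[1:,4]);return c[k]+[x0,y0],s[k]
p,s=b(read_camera("side"),308,158,324,188);q,t=b(read_camera("scene"),296,144,312,164);print(p,s,q,t)
print(tri(ray("side",*p),ray("scene",*q)),"expect 635.8 -100.8 210")
E
```

```text
[315.8286 172.2   ] [  3   2  12  25 175] [303.217  152.4245] [  3   2   9  14 106]
(array([637.5432, -97.2394, 209.9042]), [np.float64(0.38841174777434384), np.float64(0.3884117477744036)]) expect 635.8 -100.8 210
```

```bash
python3 -c "
from rig import arm
print(arm.hand_in())"
```

```text
the job is handed in; nothing more can be done
None
```

The carrier hangs released and upright with its tongue in the shuttle bar's pocket, grip measured at 209.9 mm against 210 mm expected; I handed the job in at about 17 s, and no verdict came back.

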